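# Fit the chopper's battery and hold its dial at the third setting

## Robot

A 6-joint arm with a two-finger parallel gripper is mounted at the origin on a cart in front of the work surface, level with it; the furniture and walls round the work are solid. World frame = base frame: x ahead of the robot, y to its left, z up, the work surface at z = 0. Lengths are in mm, angles in rad, forces in N, time in s.
With the tool pointing down it reaches from about 300 to 950 mm from the base axis. Payload 3.1 kg.
Tool frame: the origin (TCP) lies at the very end of the fingers, on their centre line; the grasp point (between the pads) lies 19 mm behind it (bot.tcp_to_grasp is the distance from the TCP to the grasp point, in mm); x points along the fingers, y is the direction in which the jaws open and shut, and the axes are right-handed (so a half turn about x gives the same grasp; the last joint's range is limited). The gripper opens to 85 mm and grips with 20 to 120 N. Pads are 22 mm wide; open, the fingers measure 114 mm over their backs; the gripper's body (76 mm by 85 mm) begins 54 mm behind the grasp point. The pads swing forward as they close: fully open they stand 13 mm farther back than shut.
Start: joints at [1.099, 0.308, 1.634, -0, 1.2, -0.07], TCP at [244.448, 575.219, 231.272] pointing down, gripper open.
Joint ranges: [-3.06, 3.06], [-0.79, 1.96], [0.05, 2.63], [-1.19, 4.34], [0.05, 2.64], [-2.94, 2.94]. Speed limits (rad/s): [2.79, 2.79, 3.14, 3.14, 3.14, 3.14].

## Interface

Orientations are given as a unit quaternion [w, x, y, z].
In Python, from workcell import bot gives the robot as it stands.
- The arm moves only by the tool carry_out, never from a script. Its arguments are lists of equal length, an entry for each row: "offset": the shift along the world's x, y, z in mm, a list of three; "spin": the turn about the world's z in rad. In form: {"offset": [[dx, dy, dz], ...], "spin": [spin, ...]}. A call has 1 to 20 rows; each row shifts and turns the commanded pose from where the row before left it; what a row does not reach is not made up. A row lasts 1/8 s, in which the tool goes at most 62.5 mm and 10.7 degrees, less where a joint would pass 70% of its speed; a pose out of reach is approached as far as the arm can. A call with a gripper value outside its range is refused whole. "jaw" is the gripper's target within -1 to 1 (fully open at 1, half-way at 0, shut at -1), set as the call begins (left out, the last holds). The fingers move at their own pace and stop on an object; "newtons" is the grip in N (left out, the last holds). Time passes only in rows, so rows that do not move let the fingers close. It gives the time, the measured TCP pose, the force and the opening at its end, in the units of the state.
- bot.get_obs(): the state, without advancing time (a new reading comes with each control period).
- bot.capture(name): name is "side" or "top" or "wrist"; returns a dict with "color" (400x640x3 uint8, red, green, blue), "K" (3x3 intrinsics, pixels), "rvec" (rotation vector, rad) and "tvec" (3), from world to camera coordinates, as OpenCV has them. Camera axes: x right, y down, z forward; pixel columns grow to the right and rows downward; lengths in mm; the calibration is good to about 2 mm. A picture is of the moment at which its call begins. There is no depth.
- bot.close_job(): hands the job in, once; it reports no verdict.
Trained networks look in the newest picture that a camera, given by its name, has taken for a name from the list of things; names that differ only in an ending like _2 or _b are one class to them, and where a whole thing is asked for, a point or a joint stands for the part that bears it (a point fixed in the world has none). Each returns a list of dicts, best first, with "confidence" (0 to 1); they miss things now and then, are a little off and sometimes report something else, mostly with a low value. They report only what shows in the picture. A call takes as long as a camera call. They do not tell look-alikes from the thing itself.
- bot.boxes_of(thing, camera): "point" ([column, row] in pixels, amid what is visible of it).
- bot.trace(thing, camera): "pixels" (400x640 bool, what is visible of it) and "point" ([column, row] in pixels, amid what is visible of it).
The state is a dict: "time_s": time; "joint_positions": joint angles; "joint_vel": joint speeds; "effort": joint torques, N m; "ee_pos": TCP position; "ee_rot": TCP orientation; "ft_force": force on the tool from outside, world axes, zero at the start; "wrist_torque": the same for the moment, N m; "finger_gap": finger opening in mm.
Only numpy, scipy, OpenCV 4.12 (cv2) and the standard library are available. Lean on these libraries where they do the work, as an engineer would, in place of code of your own. Each camera call takes 0.05 s, during which the arm holds its last target. There are 200 camera calls.

## Task

Get the cordless chopper running: take whichever of the two black batteries fits its rectangular socket, push it upright all the way down into the socket and let go of it. Then turn the sprung dial on the chopper clockwise from off, past its first two clicks to the third, and keep hold of it there: it springs back when released, so the program finishes with the gripper still holding the dial at the third setting. Leave the other battery and the other things on the worktop where they are.

Things in the scene. Friction and masses are not known exactly. Their poses are not given: they have to be found in the camera images.
- chopper: Cordless kitchen chopper, fixed to the worktop: a low white housing 220 (its x) x 260 (its y) mm whose flat top is 60 mm above the worktop. Origin at the centre of its underside; its x points away from the user, y to the left, z up. On the top: the battery socket in a grey block at front left, the dial at front right (dial axis at x -55, y -62 mm), and a fixed clear bowl with grey lid at x 50, y 5 mm (radius 53, reaching 118 mm above the worktop).
- socket_mouth (a point): Centre of the mouth of the battery socket, on the chopper's top, 60 mm above the worktop, at x -57.5, y 77.5 mm in the chopper's frame. Axes as the chopper's. The socket is a rectangular hole 49 mm along x and 33 mm along y, 40 mm deep, vertical, with a flat floor.
- battery: The black battery that fits: an upright block 46 (its x) x 30 (its y) x 90 mm tall with a 2.5 mm bevel round its foot, 0.17 to 0.35 kg. Origin at the centre of its underside, z up. Either way round fits. Seated, it stands 50 mm out of the socket, its underside on the floor of the socket. Stands on the worktop at one side of the chopper, the big battery at the other; the sides are swapped at random.
- big_battery: A larger black battery of another appliance, 64 x 44 x 90 mm, too big for the socket; stays where it is. Origin at the centre of its underside, z up.
- dial (a joint): Turn of the chopper's dial, rad, 0 = off (where it rests), growing as it is turned clockwise seen from above. Detents (soft clicks) at 0.40, 0.80 and 1.20; the third is 1.20, the stop is at 1.30. A spring turns it back to 0 from anywhere when let go: about 0.08 N m at 0 and 0.18 N m at 1.20, plus up to 0.05 N m of click just before each detent. Marks on the housing: a short bar for off, then one, two and three pips for the settings.
- dial_grip (a point): Middle of the dial's grip bar, on the dial's vertical axis, 90 mm above the worktop. Turns with the dial: its x runs along the bar toward the pointer end, z up. The grip bar is black, 46 mm long (along x), 12 mm thick (along y) and 28 mm high, from 74 to 102 mm above the worktop, on a 52 mm disc. At off the pointer is turned 0.6 rad to the left (anticlockwise from above) of the chopper's x.
- mug: Purple mug, 82x118x94 mm, bystander, origin at the centre of its underside.
- tomato: Tomato, 77x76x72 mm, bystander, origin at its underside.
- spice_jar: Spice jar with a red cap, 47x47x97 mm, bystander, origin at the centre of its underside.
- flat_tin: Flat tin, 86 mm across, 40 mm high, bystander, origin at the centre of its underside.
Not all that is in view belongs to the job. Leave any pink look-alike of the battery alone.

How it is judged:
By the outcome, as a careful person would: the job done as asked, in the order asked, and still so for the second after the job is handed in, while the arm keeps its last pose, push and grip.
It also fails if it takes over 58 s, if anything falls off the work surface, if the arm or the gripper's body presses on something with over 40 N, if the wrist force passes 120 N, or if a joint passes its speed limit or range.

## Working session

There is one attempt and no reset: what is moved stays moved. The work goes in short steps, Python scripts to look and compute and a tool call to move; the robot and the scene stay as the last step left them, time stands still between calls to the robot, and variables do not carry over. Pictures are saved under pics/ and viewed, about 8 in all and at most 12, crops included, and the job is handed in when it is done.

Besides the shell and the picture viewer there is one more tool, called after "Emit:" in YAML: its name, and indented under it one key for each argument. carry_out: Moves the arm, as the interface text tells. Its arguments: {"type":"object","properties":{"offset":{"type":"array"},"spin":{"type":"array"},"jaw":{"type":"number"},"newtons":{"type":"number"}},"required":["offset","spin"]}

```bash
ls; mkdir -p pics
cat > h.py <<'E'
import numpy as np, cv2
from workcell import bot
def cap(n,f=None):
    c=bot.capture(n)
    if f: cv2.imwrite(f,c["color"][:,:,::-1])
    return c
def proj(c,P):
    return cv2.projectPoints(np.float64(P).reshape(-1,3),np.float64(c["rvec"]),np.float64(c["tvec"]),np.float64(c["K"]),None)[0].reshape(-1,2)
def ray(c,uv,z):
    R=cv2.Rodrigues(np.float64(c["rvec"]))[0];t=np.float64(c["tvec"]).ravel()
    o=-R.T@t; d=R.T@np.linalg.inv(c["K"])@np.array([uv[0],uv[1],1.])
    return o+d*(z-o[2])/d[2]
E
python3 - <<'E'
from h import *
o=bot.get_obs(); print(o)
a=cap("top","pics/top.png");b=cap("side","pics/side.png")
for n,c in (("top",a),("side",b)):
    R=cv2.Rodrigues(np.float64(c["rvec"]))[0];print(n,-R.T@np.float64(c["tvec"]).ravel(),R[2])
    for t in ("battery","big_battery","chopper","dial","mug","tomato","spice_jar","flat_tin"):
        for r in bot.boxes_of(t,n): print(n,t,np.round(r["point"]),round(r["confidence"],2),np.round(ray(c,r["point"],60)))
E
```

```text
pics
{'time_s': 0.0, 'joint_positions': array([ 1.09930199e+00,  3.09015011e-01,  1.63523759e+00,  2.61099251e-06,
        1.19973067e+00, -6.97250833e-02]), 'joint_vel': array([ 0.0017357 ,  0.00152204, -0.0006179 ,  0.00092701, -0.00236794,
       -0.00013096]), 'effort': array([-1.12884962e-03, -4.15260530e+01, -2.76659381e+01, -6.93380184e-05,
        1.03909947e-02, -8.48662751e-06]), 'ee_pos': array([244.05223862, 574.44784136, 230.01656977]), 'ee_rot': array([ 0.69265985,  0.14027944,  0.69311339, -0.14190789]), 'ft_force': array([ 0.22542252, -0.78666826,  0.31799996]), 'wrist_torque': array([ 0.01530552,  0.02789081, -0.02899252]), 'finger_gap': 85.69686233385075}
top [ 373.82186707   11.26214715 1460.86694534] [ 0.06150048 -0.01312576 -0.99802074]
top battery [430. 242.] 0.85 [ 365. -310.   60.]
top battery [389. 207.] 0.82 [ 457. -198.   60.]
top battery [430. 211.] 0.63 [ 450. -312.   60.]
top big_battery [190. 214.] 0.82 [425. 337.  60.]
top chopper [295. 159.] 0.82 [581.  60.  60.]
top dial [317. 178.] 0.87 [531.  -2.  60.]
top mug [254. 244.] 0.68 [347. 162.  60.]
top mug [190. 156.] 0.38 [582. 343.  60.]
top tomato [317. 176.] 0.72 [535.  -1.  60.]
top spice_jar [191. 156.] 0.9 [582. 340.  60.]
top flat_tin [439. 159.] 0.56 [ 592. -333.   60.]
side [ 294.34935944 -952.40015388  906.95279181] [ 0.14601161  0.74095205 -0.65549269]
side battery [301. 295.] 0.82 [ 362. -324.   60.]
side battery [335. 291.] 0.75 [ 450. -329.   60.]
side battery [325. 258.] 0.75 [ 448. -213.   60.]
side big_battery [296. 156.] 0.78 [443. 296.  60.]
side chopper [351. 199.] 0.67 [582.  16.  60.]
side dial [339. 199.] 0.66 [543.  26.  60.]
side mug [276. 184.] 0.77 [351. 148.  60.]
side mug [390. 293.] 0.61 [ 585. -363.   60.]
side tomato [288. 254.] 0.64 [ 347. -180.   60.]
side spice_jar [333. 152.] 0.65 [582. 300.  60.]
side flat_tin [389. 294.] 0.74 [ 582. -365.   60.]
```

View pics/top.png

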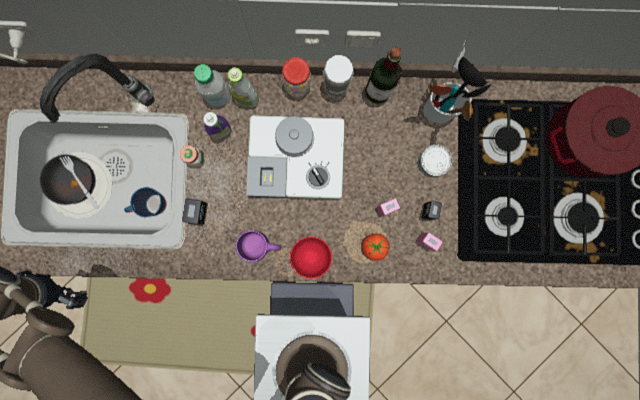

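View pics/side.png

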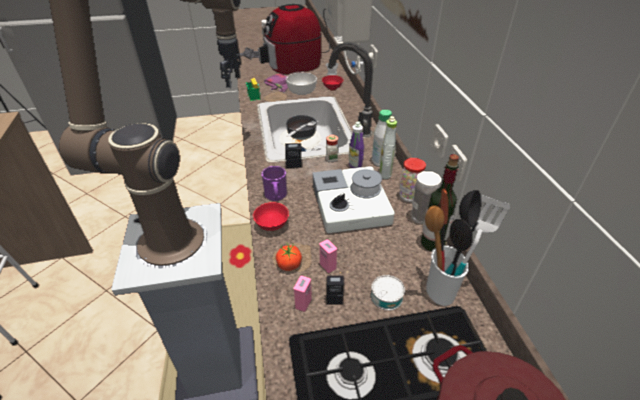

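```bash
cat >> h.py <<'E'
from scipy.optimize import minimize
def boxpts(p,dim,z0=0):
    x,y,w=p; c,s=np.cos(w),np.sin(w)
    return np.array([[x+c*a-s*b,y+s*a+c*b,z] for a in(-dim[0]/2,dim[0]/2) for b in(-dim[1]/2,dim[1]/2) for z in(z0,z0+dim[2])])
def iou(p,dim,views,S=8):
    r=0
    for c,m in views:
        q=proj(c,boxpts(p,dim)); h=cv2.convexHull(np.float32(q))
        u0=np.floor(np.minimum(q.min(0),np.argwhere(m)[:,::-1].min(0)))-3
        mm=m[int(u0[1]):int(u0[1])+150,int(u0[0]):int(u0[0])+150]
        M=np.kron(mm,np.ones((S,S),np.uint8)).astype(np.uint8)
        I=np.zeros_like(M); cv2.fillConvexPoly(I,np.int32(np.round((h[:,0]-u0+.5)*S)),1)
        r+=(I&M).sum()/(I|M).sum()
    return r/len(views)
def fit(p0,dim,views):
    best=None
    for w in np.arange(-1.5,1.6,.25) if p0[2] is None else [p0[2]]:
        x0=np.array([p0[0],p0[1],w])
        r=minimize(lambda p:-iou(p,dim,views),x0,method="Nelder-Mead",options=dict(initial_simplex=[x0,x0+[8,0,0],x0+[0,8,0],x0+[0,0,.15]],maxiter=120))
        if best is None or r.fun<best.fun: best=r
    return np.round(best.x,2),-round(best.fun,3)
E
python3 - <<'E'
from h import *
a=cap("top");b=cap("side")
def masks(t,xy):
    v=[]
    for n,c in (("top",a),("side",b)):
        e=proj(c,[*xy,60])[0]
        rs=[r for r in bot.trace(t,n) if np.hypot(*(np.array(r["point"])-e))<14]
        if rs: v.append((c,np.uint8(rs[0]["pixels"])));print(t,n,rs[0]["pixels"].sum())
        else: print("none",t,n)
    return v
for t,xy in (("battery",(450,-318)),("big_battery",(430,318))):
    for ask in ("battery","big_battery"):
        v=masks(ask,xy)
        if v:
            for d in ((46,30,90),(64,44,90)): print(t,d,fit((*xy,None),d,v))
v=masks("chopper",(581,40)); print([ (m.sum()) for c,m in v])
if v: 
  c,m=v[0]; print(cv2.minAreaRect(np.argwhere(m)[:,::-1].astype(np.float32)), [ray(c,u,60).round(1).tolist() for u in cv2.boxPoints(cv2.minAreaRect(np.argwhere(m)[:,::-1].astype(np.float32)))])
  print(fit((581,40,0.),(220,260,60),v[:1]))
A=a["color"][:,:,::-1]
t=[cv2.resize(A[y:y+60,x:x+60],(390,390),interpolation=cv2.INTER_CUBIC) for x,y in ((395,185),(160,185))]
cv2.imwrite("pics/c1.png",np.hstack(t))
E
```

```text
battery top 303
none battery side
battery (46, 30, 90) (array([ 449.75, -315.73,   -3.28]), np.float64(0.893))
battery (64, 44, 90) (array([ 450.03, -306.29,   -1.56]), np.float64(0.548))
none big_battery top
none big_battery side
none battery top
none battery side
big_battery top 549
big_battery side 426
big_battery (46, 30, 90) (array([4.3289e+02, 3.2828e+02, 3.4000e-01]), np.float64(0.714))
big_battery (64, 44, 90) (array([ 4.3303e+02,  3.2826e+02, -8.0000e-02]), np.float64(0.901))
chopper top 7771
chopper side 4111
[np.uint64(7771), np.uint64(4111)]
((295.657470703125, 157.70700073242188), (95.86090850830078, 82.38532257080078), 2.544804573059082) [[475.0, 188.9, 60.0], [700.3, 186.4, 60.0], [695.8, -75.3, 60.0], [470.0, -70.2, 60.0]]
(array([ 5.879e+02,  5.779e+01, -1.000e-02]), np.float64(0.983))
```

View pics/c1.png

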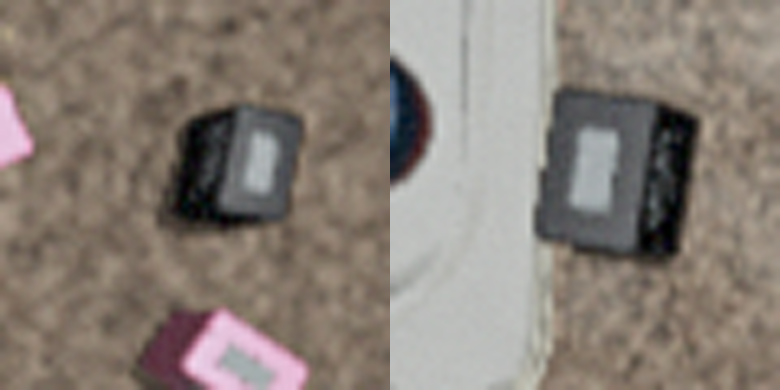

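The right-hand black block at (431,211) is the small battery. The look-alikes are the two pink blocks at (389,207) and (431,242). The black block at (195,211) fits 64x44, so it is the big one.

```bash
cat >> h.py <<'E'
from scipy.spatial.transform import Rotation as Ro
def st():
    o=bot.get_obs(); M=Ro.from_quat(np.roll(o["ee_rot"],-1)).as_matrix()
    print("t",round(o["time_s"],2),"tcp",o["ee_pos"].round(1),"x",M[:,0].round(3),"jawyaw",round(np.arctan2(M[1,1],M[0,1]),3),"F",o["ft_force"].round(1),"T",o["wrist_torque"].round(2),"gap",round(o["finger_gap"],1),"q",o["joint_positions"].round(2))
E
python3 -c "from h import *;st()"
```

```text
t 1.5 tcp [244.5 575.2 231.3] x [ 0.  0. -1.] jawyaw 1.169 F [-0.  -0.8  0.3] T [-0.06 -0.04  0.04] gap 85.5 q [ 1.1   0.31  1.63 -0.    1.2  -0.07]
```

Emit:
carry_out:
  offset:
    - [25,-47,0]
    - [25,-47,0]
    - [25,-47,0]
    - [25,-47,0]
    - [26,-47,0]
    - [26,-47,0]
    - [26,-47,0]
    - [27,-46,0]
    - [0,-57,0]
    - [0,-57,0]
    - [0,-57,0]
    - [0,-57,0]
    - [0,-57,0]
    - [0,-57,0]
    - [0,-57,0]
    - [0,-57,0]
    - [0,-60,0]
    - [0,0,0]
    - [0,0,0]
  spin: [0.02,0.02,0.02,0.02,0.02,0.02,0.02,0.02,0.02,0.02,0.02,0.02,0.02,0,0,0,0,0,0]
  jaw: 1
  newtons: 60

```text
time_s: 3.88
ee_pos: [449.1, -315.4, 230.9]
ee_rot: [0.705, 0.051, 0.706, -0.05]
ft_force: [0.9, 0.3, -0.8]
finger_gap: 85.3
```

Run:
```python
from h import *
st()
c=cap("wrist","pics/w1.png")
print(proj(c,[450,-316,90]))
for t in ("battery","big_battery"):
  for r in bot.trace(t,"wrist"):
    print(t,np.round(r["point"]),round(r["confidence"],2),r["pixels"].sum())
    if t=="battery":
      for y in (-0.14,):print(fit((450,-316,y),(46,30,90),[(c,np.uint8(r["pixels"]))]))
```

```text
t 3.88 tcp [ 449.1 -315.4  230.9] x [-0.001  0.001 -1.   ] jawyaw 1.428 F [ 0.9  0.3 -0.8] T [ 0.05 -0.03 -0.01] gap 85.3 q [-0.69  0.16  1.81  0.    1.17 -2.12]
[[318.55648114 193.03088457]]
battery [317. 188.] 0.97 1534
(array([ 4.4769e+02, -3.1700e+02, -1.7000e-01]), np.float64(0.941))
battery [424. 173.] 0.8 2340
(array([ 4.50e+02, -3.16e+02, -1.40e-01]), np.float64(0.0))
battery [308. 103.] 0.61 1664
(array([ 4.50e+02, -3.16e+02, -1.40e-01]), np.float64(0.0))
```

View pics/w1.png

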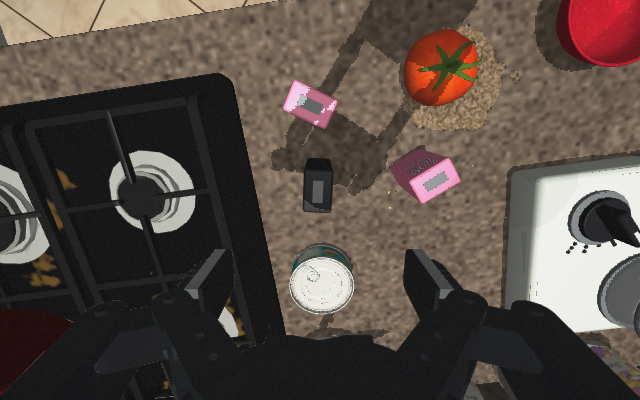

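The picture shows the black battery at (317,188), with pinks at (424,173) and (310,103) clear of the fingers. Descending.

Emit:
carry_out:
  offset:
    - [-1,-1,-45]
    - [0,0,-45]
    - [0,0,-45]
    - [0,0,-30]
    - [0,0,-12]
    - [0,0,0]
    - [0,0,0]
  spin: [-0.02,0,0,0,0,0,0]

```text
time_s: 4.9
ee_pos: [449.8, -317.4, 55.9]
ee_rot: [0.706, 0.056, 0.704, -0.058]
ft_force: [0.4, 0.2, 0.6]
finger_gap: 85.3
```

Emit:
carry_out:
  offset:
    - [0,0,0]
    - [0,0,0]
    - [0,0,0]
    - [0,0,0]
    - [0,0,0]
    - [0,0,0]
  spin: [0,0,0,0,0,0]
  jaw: -1
  newtons: 60

```text
time_s: 5.65
ee_pos: [448.7, -316.9, 54.8]
ee_rot: [0.705, 0.057, 0.705, -0.057]
ft_force: [-0.2, 2.4, 6.1]
finger_gap: 29.2
```

Emit:
carry_out:
  offset:
    - [0,0,20]
    - [0,0,45]
    - [0,0,60]
    - [0,0,60]
    - [5,50,0]
    - [5,50,0]
    - [5,50,0]
    - [6,50,0]
    - [6,50,0]
    - [6,50,0]
    - [6,50,0]
    - [6,7,0]
    - [6,0,0]
    - [0,0,0]
    - [0,0,0]
  spin: [0,0,0,0,0,0,0,0.05,0.05,0.05,0,0,0,0,0]

```text
time_s: 7.52
ee_pos: [499.3, 38.9, 239.0]
ee_rot: [0.707, 0.005, 0.707, -0.005]
ft_force: [1.0, -0.2, -2.4]
finger_gap: 29.1
```

Run:
```python
from h import *
st()
c=cap("wrist","pics/w2.png")
w=-0.01
for x,y in((-110,-130),(-110,130),(110,130),(-57.5-24.5,77.5-16.5),(-57.5+24.5,77.5-16.5),(-57.5+24.5,77.5+16.5),(-57.5-24.5,77.5+16.5),(-55,-62)):
    print(x,y,proj(c,[588+x-w*y,58+y+w*x,60]).round(1))
```

```text
t 7.53 tcp [499.3  38.9 239. ] x [-0.001 -0.    -1.   ] jawyaw 1.557 F [ 1.  -0.2 -2.4] T [ 0.03  0.01 -0.03] gap 29.1 q [-0.01  0.06  1.91 -0.    1.17 -1.57]
-110 -130 [[221.  165.5]]
-110 130 [[452.7 164.9]]
110 130 [[431.7 329.1]]
-82.0 61.0 [[389.5 189.3]]
-33.0 61.0 [[386.8 229.1]]
-33.0 94.0 [[414.4 229.1]]
-82.0 94.0 [[418.2 189.2]]
-55 -62 [[283.3 211.9]]
```

View pics/w2.png

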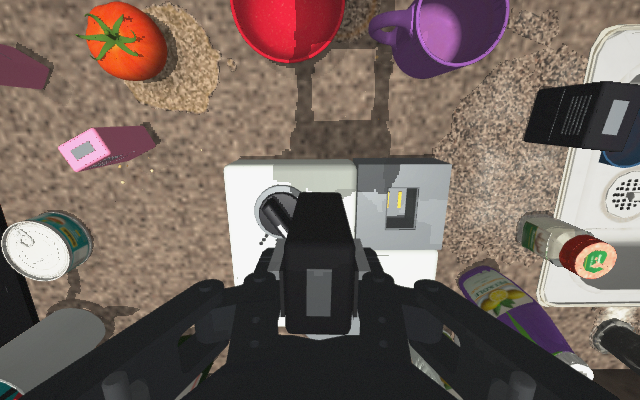

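The socket shows at (388-417, 188-230), close to the prediction, and the dial is at about (283,210). I'll measure the socket corners in an enlarged crop.

Run:
```python
from h import *
c=cap("wrist")
A=c["color"][:,:,::-1]; x0,y0=215,150;S=3
I=cv2.resize(A[y0:y0+105,x0:x0+245],None,fx=S,fy=S,interpolation=cv2.INTER_CUBIC)
w=-0.01
P=[proj(c,[588+x-w*y,58+y+w*x,60])[0] for x,y in((-82,61),(-33,61),(-33,94),(-82,94))]
cv2.polylines(I,[np.int32((np.array(P)-[x0,y0]+.5)*S)],True,(0,0,255),1)
cv2.imwrite("pics/c2.png",I)
g=cv2.cvtColor(A,cv2.COLOR_BGR2GRAY).astype(int)
for r in (200,215,222): print(r,g[r,378:426])
for k in (392,400,410): print(k,g[176:242,k])
```

```text
200 [197 195 194 194 195 193 181 180 141 168 214 180 179 179 178 178 178 178
 178 200 223 224 226 174 175 175 174 143  65  64  64  66  64  65  65  59
  61  68 138  95 179 186 185 184 185 184 172 184]
215 [177 177 177 177 177 177 176 154 141 175 176 176 176 176 173 173  99  98
  97  97  97  95  96  97  98  96  78  61  61  64  64  63  64  66  61  62
 106 141 116 182 183 182 183 183 183 183 184 182]
222 [177 176 177 175 174 175 173 129  76  59  60  58  59  59  58  57  57  58
  59  57  60  58  58  59  58  58  59  60  58  60  59  60  58  60  58  81
 133 131 159 168 168 169 168 168 167 167 168 180]
392 [ 97 100  97  96  97  95 101 181 183 183 183 135 170 181 182 182 180 179
 179 179 178 179 179 178 178 178 178 177 179 177 177 176 175 176 175 174
 175 175 177 173 100  76  59  60  58  59  58  59  61  57  60  58 131 136
 171 171 170 171 170 171 170 171 170 169 170 170]
400 [183 183 183 183 182 182 181 181 181 181 179 139 166 177 178 137 224 225
 225 225 225 225 225 225 226 211 211 212 212 182 179 196 176 176 187 187
 188 175 173  96  93  75  59  59  59  58  58  58  58  58  58  59 135  83
 166 169 169 170 170 170 169 168 170 168 169 169]
410 [179 180 180 179 179 179 178 178 177 178 178 139  81  62  62  62  59  61
  60  60  59  61  64  65  64  64  64  63  64  63  66  64  66  63  66  64
  65  62  65  64  64  60  63  61  61  59  58  58  58  56  60  75 134  83
 166 169 167 167 169 168 168 168 168 167 167 167]
```

View pics/c2.png

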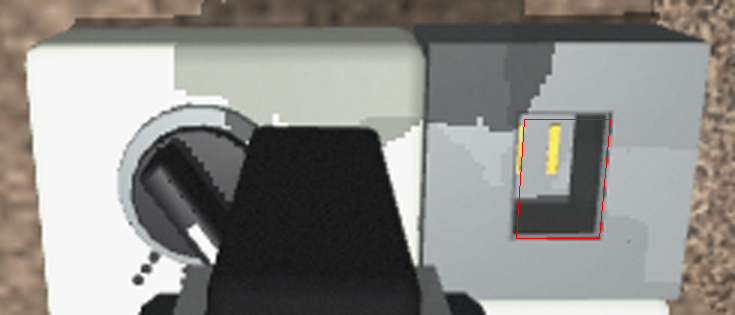

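Emit:
carry_out:
  offset:
    - [10,32,0]
    - [10,32,0]
    - [11,32,0]
    - [0,0,-40]
    - [0,0,-40]
    - [0,0,-29]
    - [0,0,0]
    - [0,0,0]
  spin: [0.005,0,0,0,0,0,0,0]

```text
time_s: 8.62
ee_pos: [531.6, 136.1, 131.5]
ee_rot: [0.708, 0.003, 0.706, -0.002]
ft_force: [1.1, 1.2, -2.1]
finger_gap: 29.2
```

Run:
```python
from h import *
st()
c=cap("wrist"); p=bot.get_obs()["ee_pos"]
A=c["color"][:,:,::-1].copy()
x0,y0,S=260,120,4
I=cv2.resize(A[y0:y0+140,x0:x0+190],None,fx=S,fy=S,interpolation=cv2.INTER_CUBIC)
def poly(pts,col):
    q=proj(c,pts);print(q.round(1).tolist());cv2.polylines(I,[np.int32((q-[x0,y0]+.5)*S)],True,col,1)
sx,sy=529.8,134.3
poly([[sx+a,sy+b,60] for a,b in((-24.5,-16.5),(24.5,-16.5),(24.5,16.5),(-24.5,16.5))],(0,0,255))
poly([[p[0]-23,p[1]+b,p[2]-55+h] for b,h in((-15,0),(15,0),(15,90),(-15,90))],(0,255,0))
cv2.imwrite("pics/c3.png",I)
```

```text
t 8.62 tcp [531.6 136.1 131.5] x [ 0.002  0.    -1.   ] jawyaw 1.563 F [ 1.1  1.2 -2.1] T [ 0.03  0.01 -0.02] gap 29.2 q [ 0.17  0.28  1.89 -0.    0.97 -1.39]
[[294.8, 181.0], [296.6, 240.5], [337.5, 240.3], [338.3, 180.8]]
[[297.9, 191.5], [340.5, 191.2], [356.7, 246.0], [282.7, 246.4]]
```

View pics/c3.png

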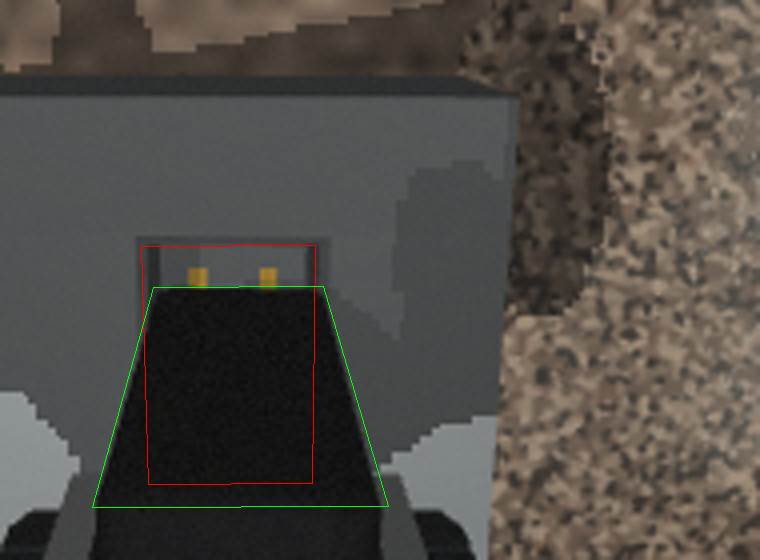

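Run:
```python
from h import *
c=cap("wrist")
g=cv2.cvtColor(c["color"],cv2.COLOR_RGB2GRAY).astype(int)
for r in (182,184,187,189): print(r,"289-303",g[r,289:304],"330-348",g[r,330:349])
for k in (305,320,330): print(k,"172-194",g[172:195,k])
```

```text
182 289-303 [84 84 84 83 79 67 65 56 45 44 53 76 75 73 74] 330-348 [85 84 87 85 86 83 54 44 45 57 67 69 83 86 86 85 84 86 84]
184 289-303 [82 83 85 83 80 64 66 56 45 46 45 74 74 73 75] 330-348 [85 85 85 85 86 86 56 46 45 56 68 67 82 86 87 85 87 87 86]
187 289-303 [85 85 82 82 79 66 67 61 44 45 46 74 73 72 73] 330-348 [86 85 84 84 85 84 55 47 46 60 69 69 80 83 85 85 84 86 84]
189 289-303 [85 85 84 84 83 65 68 61 42 44 43 74 74 73 73] 330-348 [72 74 74 74 86 84 55 48 46 64 66 69 85 86 83 84 84 85 86]
305 172-194 [83 83 84 84 83 86 71 66 71 73 74 74 75 73 73 73 74 74 73 61 19 20 18]
320 172-194 [83 84 84 84 82 85 71 67 81 86 84 84 84 85 85 85 86 84 84 84 29 15 18]
330 172-194 [84 84 84 84 84 84 73 68 71 86 85 87 85 85 85 86 85 72 74 73 32 22 21]
```

Emit:
carry_out:
  offset:
    - [-2.6,-1,0]
    - [0,0,-8]
    - [0,0,-6]
    - [0,0,0]
    - [0,0,-3]
    - [0,0,-3]
    - [0,0,-3]
    - [0,0,-3]
    - [0,0,0]
  spin: [0.004,0,0,0,0,0,0,0,0]

```text
time_s: 9.85
ee_pos: [528.8, 135.3, 104.3]
ee_rot: [0.708, 0.001, 0.706, -0.001]
ft_force: [3.6, 0.7, -3.6]
finger_gap: 29.3
```

It is about 10 mm into the socket with no resistance, so I'm continuing down.

Emit:
carry_out:
  offset:
    - [0,0,-5]
    - [0,0,-5]
    - [0,0,-5]
    - [0,0,-5]
    - [0,0,-4]
    - [0,0,-2]
    - [0,0,0]
  spin: [0,0,0,0,0,0,0]

```text
time_s: 10.72
ee_pos: [529.0, 135.3, 78.3]
ee_rot: [0.708, 0.001, 0.706, -0.001]
ft_force: [5.7, 0.3, -0.7]
finger_gap: 29.1
```

Emit:
carry_out:
  offset:
    - [0,0,-1.5]
    - [0,0,-1.5]
    - [0,0,-1.5]
    - [0,0,-1.0]
    - [0,0,0]
  spin: [0,0,0,0,0]

```text
time_s: 11.35
ee_pos: [529.2, 135.4, 74.8]
ee_rot: [0.708, 0.001, 0.706, -0.001]
ft_force: [1.2, -1.0, 10.8]
finger_gap: 29.1
```

Emit:
carry_out:
  offset:
    - [0,0,-2]
    - [0,0,0]
    - [0,0,0]
  spin: [0,0,0]

```text
time_s: 11.72
ee_pos: [529.4, 135.5, 74.7]
ee_rot: [0.708, 0.001, 0.706, -0.001]
ft_force: [-2.1, -1.3, 21.4]
finger_gap: 29.1
```

Emit:
carry_out:
  offset:
    - [0,0,0]
    - [0,0,0]
    - [0,0,0]
    - [0,0,0]
    - [0,0,0]
    - [0,0,0]
  spin: [0,0,0,0,0,0]
  jaw: 1

```text
time_s: 12.48
ee_pos: [527.8, 135.2, 70.6]
ee_rot: [0.707, 0.001, 0.707, -0.001]
ft_force: [0.3, 0.5, -0.5]
finger_gap: 85.2
```

Emit:
carry_out:
  offset:
    - [0,0,20]
    - [0,0,45]
    - [0,0,55]
    - [1,-47,0]
    - [1,-47,0]
    - [0.5,-46,0]
    - [0,0,0]
    - [0,0,0]
  spin: [0,0,0,0.15,0.15,0.15,0.15,0]

```text
time_s: 13.48
ee_pos: [530.2, -5.4, 190.8]
ee_rot: [0.676, -0.207, 0.676, 0.207]
ft_force: [-0.2, -0.4, -0.1]
finger_gap: 85.4
```

Run:
```python
from h import *
st()
c=cap("wrist"); A=c["color"][:,:,::-1].copy()
def poly(pts,col):
    q=proj(c,pts);print(q.round(1).tolist());cv2.polylines(A,[np.int32(q.round())],True,col,1)
dx,dy=530.5,-4.4
t=np.linspace(0,2*np.pi,40)
poly([[dx+26*np.cos(a),dy+26*np.sin(a),74] for a in t],(0,0,255))
for w in (0.6,):
  k,s=np.cos(w),np.sin(w)
  poly([[dx+k*a-s*b,dy+s*a+k*b,102] for a,b in((-23,-6),(23,-6),(23,6),(-23,6))],(0,255,0))
k=proj(c,[dx,dy,90])[0].astype(int)
x0=max(k[0]-100,0);y0=max(k[1]-70,0)
print(k); cv2.imwrite("pics/c4.png",cv2.resize(A[y0:y0+150,x0:x0+200],None,fx=4,fy=4,interpolation=cv2.INTER_CUBIC))
c=cap("side");print(proj(c,[529,135,110]),proj(c,[529,135,60]));
cv2.imwrite("pics/c5.png",cv2.resize(c["color"][150:240,290:410,::-1],None,fx=5,fy=5,interpolation=cv2.INTER_CUBIC))
```

```text
t 13.47 tcp [530.2  -5.4 190.8] x [-0.  0. -1.] jawyaw 2.165 F [-0.2 -0.4 -0.1] T [-0.01 -0.05  0.01] gap 85.4 q [-0.09  0.17  1.89  0.    1.08 -2.26]
[[303.5, 220.9], [307.4, 223.0], [311.5, 224.4], [315.7, 225.2], [320.1, 225.3], [324.4, 224.8], [328.6, 223.6], [332.5, 221.8], [336.2, 219.4], [339.3, 216.5], [342.0, 213.2], [344.1, 209.4], [345.6, 205.4], [346.4, 201.2], [346.5, 196.9], [345.8, 192.6], [344.5, 188.5], [342.4, 184.6], [339.8, 181.1], [336.5, 178.0], [332.8, 175.5], [328.6, 173.6], [324.2, 172.3], [319.7, 171.8], [315.1, 172.1], [310.6, 173.0], [306.3, 174.7], [302.4, 176.9], [299.0, 179.8], [296.1, 183.2], [293.8, 186.9], [292.1, 191.0], [291.2, 195.2], [291.0, 199.5], [291.5, 203.8], [292.7, 207.9], [294.6, 211.8], [297.1, 215.3], [300.1, 218.4], [303.5, 220.9]]
[[311.4, 181.6], [312.0, 233.7], [325.8, 233.6], [326.0, 181.5]]
[318 204]
[[328.09007066 167.68462813]] [[327.98758683 179.52840522]]
```

View pics/c4.png

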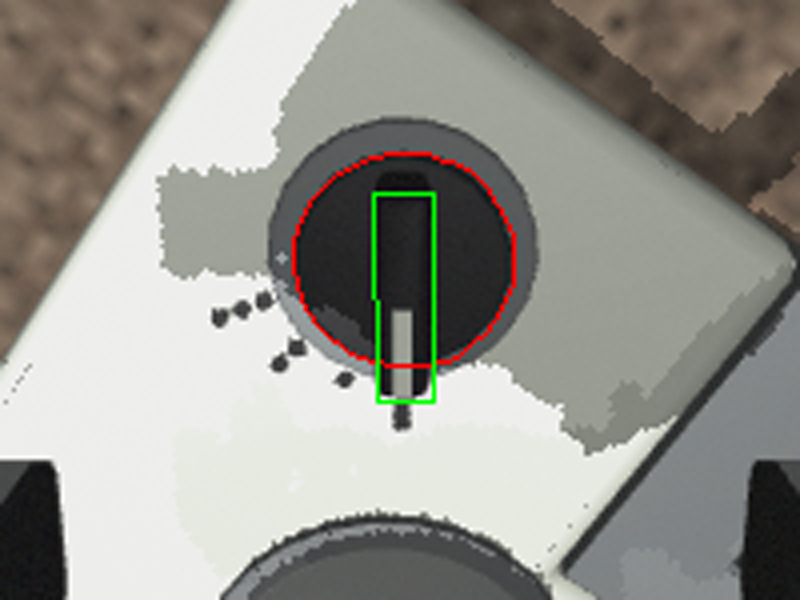

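The dial sits within about 1 mm of the overlay with its pointer at off. Descending to grip it.

Emit:
carry_out:
  offset:
    - [0,0,-40]
    - [0,0,-40]
    - [0,0,-22]
    - [0,0,-9]
    - [0,0,0]
    - [0,0,0]
  spin: [0,0,0,0,0,0]

```text
time_s: 14.32
ee_pos: [531.5, -4.6, 81.0]
ee_rot: [0.677, -0.208, 0.675, 0.208]
ft_force: [-0.5, 0.2, 0.4]
finger_gap: 85.4
```

Emit:
carry_out:
  offset:
    - [0,0,0]
    - [0,0,0]
    - [0,0,0]
    - [0,0,0]
    - [0,0,0]
    - [0,0,0]
    - [0,0,0]
    - [0,0,0]
  spin: [0,0,0,0,0,0,0,0]
  jaw: -1
  newtons: 80

```text
time_s: 15.32
ee_pos: [530.8, -5.2, 80.2]
ee_rot: [0.676, -0.208, 0.676, 0.208]
ft_force: [0.1, -3.9, 3.7]
finger_gap: 10.1
```

```bash
python3 -c "from h import *;st()"
```

```text
t 15.32 tcp [530.8  -5.2  80.2] x [ 0.001 -0.001 -1.   ] jawyaw 2.168 F [ 0.1 -3.9  3.7] T [-0.66  0.11 -0.21] gap 10.1 q [-0.09  0.33  1.96 -0.    0.85 -2.26]
```

View pics/c5.png

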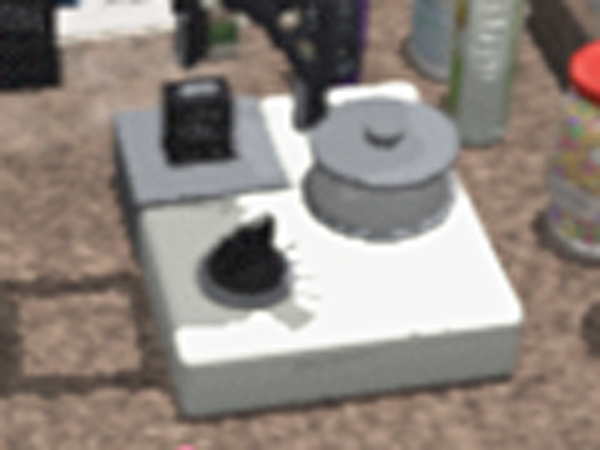

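The battery stands upright in the socket, with its top at the predicted row 167. The dial is gripped, so I'm turning it clockwise (negative spin).

Emit:
carry_out:
  offset:
    - [0,0,0]
    - [0,0,0]
    - [0,0,0]
    - [0,0,0]
    - [0,0,0]
    - [0,0,0]
    - [0,0,0]
    - [0,0,0]
    - [0,0,0]
    - [0,0,0]
    - [0,0,0]
    - [0,0,0]
    - [0,0,0]
    - [0,0,0]
    - [0,0,0]
  spin: [-0.1,-0.1,-0.1,-0.1,-0.1,-0.1,-0.1,-0.1,-0.1,-0.1,-0.1,-0.1,0,0,0]

```text
time_s: 17.2
ee_pos: [530.8, -2.8, 80.2]
ee_rot: [0.675, 0.21, 0.675, -0.208]
ft_force: [-0.3, 5.7, 4.8]
finger_gap: 10.2
```

Run:
```python
from h import *
st()
c=cap("wrist"); A=c["color"][:,:,::-1]
k=proj(c,[530.5,-4.4,90])[0].astype(int)
cv2.imwrite("pics/c6.png",cv2.resize(A[k[1]-80:k[1]+120,k[0]-110:k[0]+110],None,fx=3,fy=3,interpolation=cv2.INTER_CUBIC))
```

```text
t 17.2 tcp [530.8  -2.8  80.2] x [ 0.001  0.003 -1.   ] jawyaw 0.97 F [-0.3  5.7  4.8] T [ 1.03 -0.05  0.22] gap 10.2 q [-0.09  0.33  1.96  0.    0.85 -1.06]
```

View pics/c6.png

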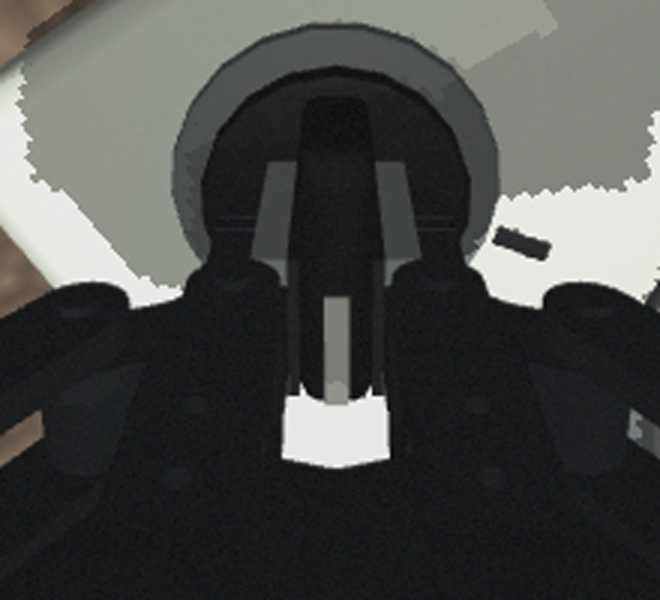

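Run:
```python
from h import *
c=cap("wrist"); k=proj(c,[530.5,-4.4,90])[0].astype(int)
f=lambda u,v,z: ray(c,((u+.5)/3-.5+k[0]-110,(v+.5)/3-.5+k[1]-80),z)
a=f(522,243,60);ctr=f(336,183,70);p1=f(336.5,300,102);p2=f(336.5,385,102);p0=f(337,100,102)
an=lambda d:np.arctan2(d[1],d[0])
print(a,ctr,an(a-[530.5,-4.4,60]),an(p2-p1),an(p2-p0),p0,p2)
# left/right edge of the ridge
print(an(f(372,385,102)-f(372,110,102)),an(f(301,385,102)-f(303,110,102)));st()
```

```text
[566.22122317  19.01078731  60.        ] [529.01916587  -2.86974709  70.        ] 0.5801443214226012 -0.5997034997627161 -0.6012012518797143 [505.86775494  13.00866839 102.        ] [546.61292059 -14.938512   102.        ]
-0.5882606910570878 -0.617350968129239
t 17.3 tcp [530.8  -2.8  80.2] x [ 0.001  0.003 -1.   ] jawyaw 0.97 F [0.2 6.1 4.8] T [1.   0.   0.15] gap 10.2 q [-0.09  0.33  1.96  0.    0.85 -1.06]
```

The dial reads about 1.18 to 1.20. A small nudge of 0.02 will put it on the detent, then I'll check that it holds.

Emit:
carry_out:
  offset:
    - [0,0,0]
    - [0,0,0]
    - [0,0,0]
    - [0,0,0]
    - [0,0,0]
    - [0,0,0]
  spin: [-0.02,0,0,0,0,0]

```text
time_s: 18.05
ee_pos: [530.8, -2.7, 80.1]
ee_rot: [0.673, 0.217, 0.673, -0.215]
ft_force: [-0.1, 7.0, 4.7]
finger_gap: 10.2
```

Run:
```python
from h import *
st()
c=cap("side","pics/s2.png"); cv2.imwrite("pics/c7.png",cv2.resize(c["color"][130:320,250:410,::-1],None,fx=3,fy=3,interpolation=cv2.INTER_CUBIC))
```

```text
t 18.05 tcp [530.8  -2.7  80.1] x [ 0.001  0.003 -1.   ] jawyaw 0.95 F [-0.1  7.   4.7] T [ 1.02 -0.05  0.17] gap 10.2 q [-0.09  0.33  1.96  0.    0.85 -1.04]
```

View pics/c7.png

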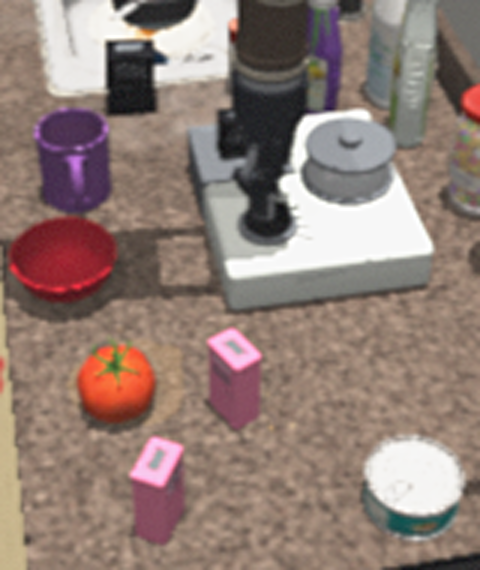

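The battery is still seated, the dial is held, and the bystanders are where they were. Handing in.

```bash
python3 -c "from h import *;print(bot.close_job())"
```

```text
the job is handed in; nothing more can be done
None
```

The chopper's battery is in, and the gripper is holding the dial at about the third setting. I handed the job in at about 18 s; no verdict was reported.

- **Battery:** I took the small black battery on the right, pushed it down into the socket and let go. It stopped at the expected floor height, with about 21 N of push. The side picture after I let go showed it upright at the expected height.
- **Dial:** I gripped the bar at off and turned it clockwise by 1.20 rad, then another 0.02. The gripper angle puts the dial at about 1.21 to 1.22. The picture taken before that last nudge read 1.18 to 1.20, so the two agree to about 0.02 rad. The grip was steady at 80 N, and the wrist still felt about 0.17 N m of the spring.
- **Other things:** In the last side picture, the big battery, pink blocks, mug, tomato and tin looked unmoved. I did not check the spice jar separately.

The wrist force readings taken at the end of each move never exceeded about 21 N. No check failed.

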